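# Send a solder reel through the reader lane and catch it

### The arm

A 6-joint arm with a two-finger parallel gripper is mounted at the origin on the work surface. World frame = base frame: x ahead of the robot, y to its left, z up, the work surface at z = 0. Lengths are in m, angles in rad, forces in N, time in s.
With the tool pointing down it reaches from about 0.35 to 0.925 m from the base axis. Payload 6.4 kg.
Tool frame: the origin (TCP) lies between the finger pads, 19 mm behind the fingertips; this is the grasp point; z points along the fingers, y is the line along which they close (so a half turn about z gives the same grasp; the last joint's range is limited). The gripper opens to 85 mm and grips with 20 to 120 N. Pads are 22 mm wide; open, the fingers measure 114 mm over their backs; the gripper's body (76 mm by 85 mm) begins 54 mm behind the grasp point. The pads swing forward as they close: fully open they stand 13 mm farther back than shut.
Start: joints at [-0.174, 0.245, 1.558, -0, 1.339, -0.174], TCP at [0.65, 0, 0.25] pointing down, gripper open.
Joint ranges: [-3.13, 3.13], [-1.02, 2.26], [0.13, 2.54], [-0.95, 4.09], [0.21, 2.88], [-2.74, 2.74]. Speed limits (rad/s): [2.57, 2.57, 3.14, 3.14, 3.14, 3.14].

### API

Orientations are given as a unit quaternion [x, y, z, w].
In Python, from cell import ctrl gives the robot as it stands.
- The arm moves only by the tool move_arm, never from a script. Its argument "motion" is a list of rows, each a list of 7 numbers: the turn, a rotation vector about the tool's x, y, z in rad, then the shift along the tool's x, y, z in mm, then the finger opening in mm, from 0 to 85.4. In form: [[wx, wy, wz, x, y, z, gripper], ...]. A call has 1 to 8 rows; each row shifts and turns the commanded pose from where the row before left it, along the tool's axes as they then stand; what a row does not reach is not made up. A row lasts 1/8 s, in which the tool goes at most 62.5 mm and 10.7 degrees, less where a joint would pass 70% of its speed; a pose out of reach is approached as far as the arm can. A call with a gripper value outside its range is refused whole. The fingers move at their own pace and stop on an object; "grip_force" is the grip in N (left out, the last holds). Time passes only in rows, so rows that do not move let the fingers close. It gives the time, the measured TCP pose, the force, the opening and the grip force at its end, in the units of the state.
- ctrl.get_obs(): the state, without advancing time (a new reading comes with each control period).
- ctrl.grab_frame(name): name is "scene" or "side" or "wrist"; returns the picture (420x560x3 uint8, red, green, blue); there is no depth.
- ctrl.camera_params(name): a dict with "fov_y" (degrees; the focal length in pixels is half the picture's height over the tangent of half this angle, whatever the lens; pixels are square), "cx", "cy" (the principal point, pixels), "distortion" ([k1, k2, p1, p2, k3] as OpenCV has them; the pictures are not rectified), "T" (4x4, takes a point from camera to world coordinates); the wrist camera has in their place "tool_from_camera" (4x4, takes a point from camera to tool coordinates, whose origin is the TCP and whose axes are the flange's). Camera axes: x right, y up, looking along -z (the intrinsics and any distortion apply to the point x, -y, -z); pixel columns grow to the right and rows downward; lengths in m; the calibration is good to about 2 mm. A picture is of the moment at which its call begins: read the wrist's pose just before it. camera_params takes no time and is no camera call.
- ctrl.hand_in(): hands the job in; it is judged then, once.
Trained networks look in the newest picture that a camera, given by its name, has taken for a name from the list of things; names that differ only in an ending like _2 or _b are one class to them, and where a whole thing is asked for, a point or a joint stands for the part that bears it (a point fixed in the world has none). Each returns a list of dicts, best first, with "confidence" (0 to 1); they miss things now and then, are a little off and sometimes report something else, mostly with a low value. They report only what shows in the picture. A call takes as long as a camera call. They do not tell look-alikes from the thing itself.
- ctrl.boxes_of(camera, label): "position" ([column, row] in pixels, amid what is visible of it).
- ctrl.pinpoint(camera, label): "position" ([column, row] in pixels: a listed point, or the origin of a listed thing).
The state is a dict: "time_s": time; "q": joint angles; "dq": joint speeds; "joint_torque": joint torques, N m; "ee_pos": TCP position; "orientation": TCP orientation; "force": force on the tool from outside, world axes, zero at the start; "ft_torque": the same for the moment, N m; "finger_gap": finger opening in m; "finger_force": force on a finger pad.
Only numpy, scipy, OpenCV 4.12 (cv2) and the standard library are available. Lean on these libraries where they do the work, as an engineer would, in place of code of your own. Each camera call takes 0.05 s, during which the arm holds its last target. There are 200 camera calls.

### The job

Lift the gate of the reel lane so that the solder reel rolls down by itself, untouched, under the reader arch. Meet it with the closed fingers as soon as it comes out of the arch: run along close ahead of it at its own pace, let it come up softly, then slow it to a standstill well short of the end lip, without knocking, gripping or pressing it. Then let it down slowly until it rests against the lip, take the hand away, and leave everything else on the bench alone.

Things in the scene. Friction and masses are not known exactly. Their poses are not given: they have to be found in the camera images.
- lane: Fixed aluminium trough 700 mm long on black feet. Frame level, origin on the table; +y points UPHILL along the trough (the reel rolls to -y), x across, z up. Trough floor: 55 mm + 0.04 y above the table, 66 mm wide between walls 16 mm high (84 mm outside). Closed upper end at y = 380 mm; the lip at y = -300 mm is the only stop below
- arch_exit (a point): Middle of the trough floor at the downhill face of the grey reader arch (lane y = 48 mm). The arch is 44 mm long (y 48 to 92 mm), 120 mm wide, 86 mm high inside, top 106 mm above the trough floor. The reel is clear of it when its centre is 34 mm or more downhill of this point
- lip (a point): Middle of the trough floor at the uphill face of the end lip (lane y = -300 mm), a steel bar across the floor, 10 mm high and 8 mm thick: low enough that fingers in front of the reel pass over it. A reel resting against it has its centre 24 mm uphill of this point
- gate (a joint): Height of the gate blade, 0 = shut, up to 0.095 m; the gate slides straight up, is held where it is left by friction (about 3 N to move it) and lets the reel pass when it is 0.07 m or higher, at less it holds or drags on the reel
- gate_tab (a point): Centre of the black pull tab on the gate: 24 mm wide across the lane, 14 mm thick along it, 44 mm tall (22 mm above and below this point); rises with the gate. Shut, it is 111 mm above the trough floor. Blade 5 mm thick at lane y = 285 mm, between two black posts at x = +-47 mm that stand 85 mm above the floor, below the tab
- reel: Full reel of solder wire lying across the lane behind the gate: black flanges 68 mm across (radius 34 mm), the wound wire between them 66 mm, 56 mm wide, nominal mass 0.5 kg (0.3 to 0.7). Origin at its centre, 34 mm above the trough floor; its own x axis is the axle, across the lane. Released, it settles within about 1 s towards 0.2 to 0.3 m/s (a heavier one slower)
- iron_stand_a: Soldering-iron stand with a wire coil, 130 x 75 mm, about 110 mm tall, beyond the lane; bystander. Origin at the centre of its underside
- iron_stand_b: Second soldering-iron stand of the same kind, beyond the lane; bystander. Origin at the centre of its underside
- flux_tin: White flux tin, 68 mm across, 26 mm tall, between robot and lane; bystander. Origin at the centre of its underside
- tin_lid: White tin lid, 72 mm across, 10 mm tall, between robot and lane; bystander. Origin at the centre of its underside
- driver: Screwdriver lying beyond the lower half of the lane, about 200 mm long; bystander. Origin at the centre of its underside
- spare_reel: Spare reel of the same kind standing on its flange on the bench beyond the gate, 68 mm across, 56 mm tall; bystander. Origin at the centre of its underside
Mind the look-alikes: they are no part of the job. There is more than one size of the reel; the one meant has the size given above.

How it is judged:
On the way, in this order (a step that is already met when the one before it is completed fails the run):
1. the reel has rolled under the reader arch (y of reel in the frame of lane below 0.06 m), for 0.1 s.
2. just after the arch the hand goes along close ahead of the still rolling reel (tool point within 80 mm of the reel's centre, low over the trough, reel above 0.16 m/s) (y of reel in the frame of lane between -0.125 and 0.014 m and linear speed of reel above 0.16 m/s and distance between the grasp point and reel below 0.08 m and height (world z) of the grasp point below 0.12 m and x of the grasp point in the frame of lane between -0.03 and 0.03 m), for 0.35 s.
3. the reel is brought to a standstill (under 0.03 m/s for 0.3 s) beyond the arch and at least 20 mm short of resting on the lip (y of reel in the frame of lane between -0.2559 and 0.014 m and linear speed of reel below 0.03 m/s), for 0.3 s.
At the end, for the whole second after the job is handed in: The reel lies at rest in the trough against the end lip (centre within 10 mm of its resting place, axle across the lane within 0.15 rad), nothing held (y of reel in the frame of lane between -0.2859 and -0.2659 m and linear speed of reel below 0.02 m/s and z of reel in the frame of lane between 0.065 and 0.095 m and angle between the x axis of reel and the x axis of lane, either way round below 0.15 rad); the robot touches nothing.
It fails at once if the robot touches the reel (over 0.5 N) before it is out of the arch (y of reel in the frame of lane above 0.014 m and (contact force between reel and the arm above 0.5 N or contact force between reel and the fingers above 0.5 N)).
It fails at once if the reel is knocked, gripped or pressed: over 10 N between robot and reel (contact force between reel and the arm above 10 N or contact force between reel and the fingers above 10 N).
It fails at once if the reel runs into the lip: faster than 0.12 m/s within 12 mm of its resting place (y of reel in the frame of lane below -0.2639 m and linear speed of reel above 0.12 m/s).
It fails at once if the reel leaves the trough (x of reel in the frame of lane above 0.03 m or x of reel in the frame of lane below -0.03 m or y of reel in the frame of lane below -0.3 m or z of reel in the frame of lane above 0.12 m or z of reel in the frame of lane below 0.06 m).
It fails at once if something else on the bench is moved more than 20 mm (distance of any of iron_stand_a, iron_stand_b, flux_tin, tin_lid, driver, spare_reel from where it was at the start of the episode above 0.02 m).
It also fails if it takes over 38 s, if anything falls off the work surface, if the arm or the gripper's body presses on something with over 40 N, if the wrist force passes 120 N, or if a joint passes its speed limit or range.

## Working session

There is one attempt and no reset: what is moved stays moved. The work goes in short steps, Python scripts to look and compute and a tool call to move; the robot and the scene stay as the last step left them, time stands still between calls to the robot, and variables do not carry over. Pictures are saved under pics/ and viewed, at most 10 in all, crops included, and the job is handed in when it is done.

Besides the shell and the picture viewer there is one more tool, called after "Call:" as name(argument=value, ...), one argument or row to a line, values as JSON. move_arm: Moves the arm, as the interface text tells. Its arguments: {"type":"object","properties":{"motion":{"type":"array"},"grip_force":{"type":"number"}},"required":["motion"]}

```bash
mkdir -p pics
cat > h.py <<'E'
import numpy as np, cv2, json
from cell import ctrl
from scipy.spatial.transform import Rotation as R
def cam(name):
    p=ctrl.camera_params(name); f=210/np.tan(np.radians(p['fov_y'])/2)
    K=np.array([[f,0,p['cx']],[0,f,p['cy']],[0,0,1]]); d=np.array(p['distortion'],float)
    if 'T' in p: T=np.array(p['T'])
    else:
        o=ctrl.get_obs(); W=np.eye(4); W[:3,:3]=R.from_quat(o['orientation']).as_matrix(); W[:3,3]=o['ee_pos']
        T=W@np.array(p['tool_from_camera'])
    return K,d,T
def ray(name,uv,c=None):
    K,d,T=c or cam(name)
    n=cv2.undistortPoints(np.array([[uv]],float),K,d)[0,0]
    v=T[:3,:3]@np.array([n[0],-n[1],-1]); return T[:3,3],v
def onz(name,uv,z,c=None):
    o,v=ray(name,uv,c); return o+v*(z-o[2])/v[2]
def proj(name,P,c=None):
    K,d,T=c or cam(name); P=np.atleast_2d(P)
    q=(P-T[:3,3])@T[:3,:3]; q=q*[1,-1,-1]
    return cv2.projectPoints(q,np.zeros(3),np.zeros(3),K,d)[0][:,0]
def tri(l):
    A=np.zeros((3,3));b=np.zeros(3)
    for n,uv in l:
        o,v=ray(n,uv); v=v/np.linalg.norm(v); M=np.eye(3)-np.outer(v,v); A+=M; b+=M@o
    return np.linalg.solve(A,b)
def save(name,fn):
    im=ctrl.grab_frame(name); cv2.imwrite('pics/'+fn,im[:,:,::-1]); return im
E
python3 - <<'E'
from h import *
for n in ['scene','side']:
    save(n,n+'0.png'); K,d,T=cam(n); print(n,K[0,0],d,T.round(3).tolist())
    for l in ['lane','arch_exit','lip','gate_tab','reel']:
        print(l,[(np.round(r['position'],1).tolist(),round(r['confidence'],2)) for r in ctrl.pinpoint(n,l)])
    print('boxes reel',[(np.round(r['position'],1).tolist(),round(r['confidence'],2)) for r in ctrl.boxes_of(n,'reel')])
a=cv2.imread('pics/scene0.png');b=cv2.imread('pics/side0.png')
print(ctrl.get_obs())
E
```

```text
scene 390.9827398933231 [-0.10202278  0.          0.          0.          0.        ] [[0.493, -0.517, 0.7, 1.234], [0.87, 0.286, -0.402, -0.28], [0.007, 0.807, 0.591, 0.684], [0.0, 0.0, 0.0, 1.0]]
lane [([236.3, 262.2], 0.9), ([167.4, 338.0], 0.22)]
arch_exit [([259.6, 238.6], 0.79)]
lip [([106.5, 277.5], 0.74)]
gate_tab [([346.9, 180.3], 0.88)]
reel [([357.1, 201.3], 0.93), ([306.5, 189.1], 0.84), ([406.9, 195.2], 0.73)]
boxes reel [([405.5, 198.0], 0.95), ([304.7, 187.7], 0.78), ([364.9, 195.6], 0.66)]
side 396.2425003395006 [-0.11838256  0.          0.          0.          0.        ] [[-0.98, 0.119, -0.16, 0.423], [-0.199, -0.502, 0.842, 0.998], [0.02, 0.856, 0.516, 0.662], [0.0, 0.0, 0.0, 1.0]]
lane [([295.7, 212.8], 0.56)]
arch_exit [([286.8, 205.4], 0.92)]
lip [([318.8, 161.0], 0.62)]
gate_tab [([257.4, 213.1], 0.93)]
reel [([253.7, 247.2], 0.95), ([342.8, 276.8], 0.65), ([227.2, 325.5], 0.62)]
boxes reel [([250.9, 245.3], 0.97), ([339.9, 279.6], 0.64), ([225.9, 322.6], 0.63)]
{'time_s': 0.7, 'q': array([-1.74091996e-01,  2.45041091e-01,  1.55778344e+00,  6.35393163e-06,
        1.33873639e+00, -1.74099932e-01]), 'dq': array([-3.76887164e-04,  6.70183684e-04, -2.01899878e-03, -3.86377092e-04,
        7.15369593e-04,  9.80461762e-05]), 'joint_torque': array([-6.73092145e-04, -4.29411185e+01, -3.26359642e+01, -1.97672111e-04,
        4.35024403e-04,  1.91382151e-05]), 'ee_pos': array([6.50011108e-01, 1.06379231e-05, 2.50036883e-01]), 'orientation': array([7.07104492e-01, 7.07109070e-01, 1.16377996e-05, 1.12179940e-05]), 'force': array([-0.00058554, -0.14874669,  0.31575849]), 'ft_torque': array([ 0.00862439, -0.01064521,  0.048934  ]), 'finger_force': 0.0, 'finger_gap': 0.08538554405470705}
```

View pics/scene0.png

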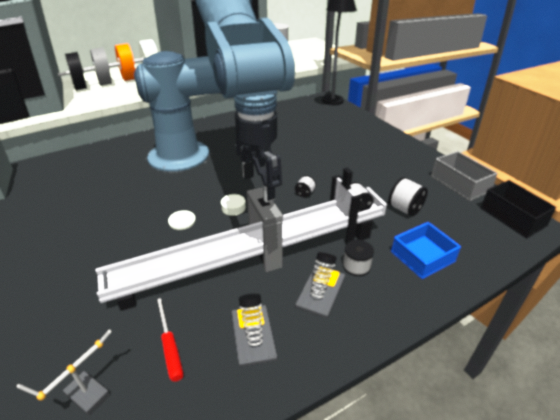

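View pics/side0.png

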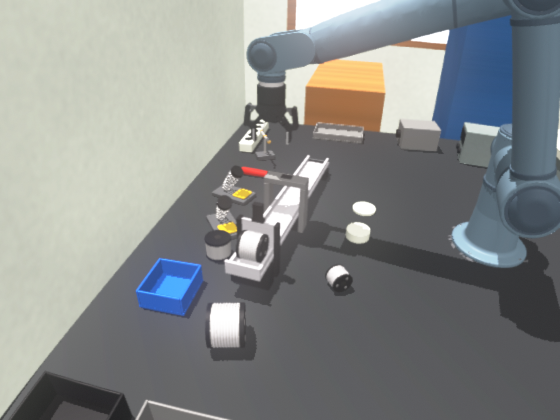

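Run:
```python
from h import *
g=lambda a,b:tri([('scene',a),('side',b)]).round(4)
print('arch',g([259.6,238.6],[286.8,205.4]));print('lip',g([106.5,277.5],[318.8,161]));print('tab',g([346.9,180.3],[257.4,213.1]))
print('reel',g([357.1,201.3],[253.7,247.2]))
print('lane',g([236.3,262.2],[295.7,212.8]))
for z in [.045,.057]: print(onz('scene',[259.6,238.6],z),onz('side',[286.8,205.4],z),onz('scene',[106.5,277.5],z),onz('side',[318.8,161],z))
```

```text
arch [0.5974 0.0247 0.0588]
lip [ 0.5441 -0.3259  0.0504]
tab [0.6249 0.2514 0.1693]
reel [0.6276 0.2889 0.0965]
lane [ 0.5812 -0.0355 -0.0034]
[0.58533737 0.03177621 0.045     ] [6.00541657e-01 3.89233971e-04 4.50000000e-02] [ 0.53757482 -0.32644445  0.045     ] [ 0.5453566  -0.33652899  0.045     ]
[0.59752328 0.02592282 0.057     ] [0.59708491 0.01978303 0.057     ] [ 0.55065756 -0.32557155  0.057     ] [ 0.5429725  -0.31058638  0.057     ]
```

The reel meant is the one in the trough behind the gate, at scene (358,201) and side (253,247). The look-alikes are a small reel at scene (306,187), a large reel at (407,197), and the standing spare at (357,258). Next I'll fit the lane pose and check it with an overlay crop.

```bash
cat >> h.py <<'E'
def L2W(p,P):
    P=np.atleast_2d(np.asarray(P,float)); c,s=np.cos(p[2]),np.sin(p[2])
    return np.c_[p[0]+c*P[:,0]-s*P[:,1],p[1]+s*P[:,0]+c*P[:,1],P[:,2]]
fl=lambda y:.055+.04*y
E
python3 - <<'E'
from h import *
from scipy.optimize import least_squares
P=np.array([[0,.048,fl(.048)],[0,-.3,fl(-.3)],[0,.285,fl(.285)+.111],[0,.3215,fl(.3215)+.034]])
obs={'scene':[[259.6,238.6],[106.5,277.5],[346.9,180.3],[357.1,201.3]],'side':[[286.8,205.4],[318.8,161],[257.4,213.1],[253.7,247.2]]}
C={n:cam(n) for n in obs}
res=lambda p:np.concatenate([(proj(n,L2W(p,P),C[n])-obs[n]).ravel() for n in obs])
r=least_squares(res,[.59,-.025,-.14],loss='soft_l1',f_scale=2); p=r.x; print(p,res(p).reshape(-1,2).round(1).tolist())
# edge refinement: wall-top outer/inner edges along the lane, distance to nearest Canny edge
E_={}
for n in obs:
    im=cv2.imread(f'pics/{n}0.png'); e=cv2.Canny(cv2.cvtColor(im,cv2.COLOR_BGR2GRAY),60,140); E_[n]=cv2.distanceTransform(255-e,cv2.DIST_L2,5)
ys=np.r_[np.linspace(-.29,.03,60),np.linspace(.11,.25,25)]
lines=[np.c_[np.full_like(ys,x),ys,fl(ys)+.016] for x in(.042,-.042,)]
xs=np.linspace(-.04,.04,15); lines+= [np.c_[xs,np.full_like(xs,-.300),np.full_like(xs,fl(-.3)+.010)]]
Q=np.vstack(lines)
def res2(p):
    o=[]
    for n in obs:
        uv=proj(n,L2W(p,Q),C[n]).astype(np.float32)
        d=cv2.remap(E_[n],uv[:,0],uv[:,1],cv2.INTER_LINEAR); o.append(np.minimum(d,6))
    return np.concatenate(o+[res(p)*.7])
r2=least_squares(res2,p,loss='soft_l1',f_scale=1,diff_step=1e-3); q=r2.x; print(q,res(q).reshape(-1,2).round(1).tolist(),np.mean(res2(p)[:-16]),np.mean(res2(q)[:-16]))
np.save('lane.npy',q)
out=[]
for n,(x0,y0,x1,y1) in {'scene':(90,150,400,320),'side':(200,140,350,290)}.items():
    im=cv2.imread(f'pics/{n}0.png'); k=2.5 if n=='scene' else 3
    im=cv2.resize(im[y0:y1,x0:x1],None,fx=k,fy=k,interpolation=cv2.INTER_CUBIC)
    for w in (.042,-.042):
        ll=np.array([[w,y,fl(y)+.016] for y in np.linspace(-.308,.38,40)])
        cv2.polylines(im,[((proj(n,L2W(q,ll))-[x0,y0]+.5)*k).astype(int)],False,(0,0,255),1)
    for pt in P: cv2.circle(im,tuple(((proj(n,L2W(q,pt))[0]-[x0,y0]+.5)*k).astype(int)),4,(0,255,0),1)
    cv2.imwrite(f'pics/ov_{n}.png',im)
    print(im.shape)
E
```

```text
[ 0.58482656 -0.02825128 -0.13970661] [[-3.6, -0.5], [1.2, 2.1], [0.8, -3.4], [-0.0, -2.2], [1.9, 0.2], [0.2, 1.8], [-0.5, -2.2], [-2.3, -1.0]]Traceback (most recent call last):
  File "<stdin>", line 22, in <module>
    return func(*args, **kwargs)
    vector_fun = VectorFunction(
        fun_wrapped,
    ...<6 lines>...
        workers=workers
    )
    self._update_fun()
    ~~~~~~~~~~~~~~~~^^
    self.f = self.fun_wrapped(xp_copy(self.x))
             ~~~~~~~~~~~~~~~~^^^^^^^^^^^^^^^^^
    return np.atleast_1d(self.fun(x))
                         ~~~~~~~~^^^
    return self.f(x, *self.args, **self.kwargs)
           ~~~~~~^^^^^^^^^^^^^^^^^^^^^^^^^^^^^^
  File "<stdin>", line 21, in res2
ValueError: all the input arrays must have same number of dimensions, but the array at index 0 has 2 dimension(s) and the array at index 2 has 1 dimension(s)
```

Run:
```python
from h import *
from scipy.optimize import least_squares
P=np.array([[0,.048,fl(.048)],[0,-.3,fl(-.3)],[0,.285,fl(.285)+.111],[0,.3215,fl(.3215)+.034]])
obs={'scene':[[259.6,238.6],[106.5,277.5],[346.9,180.3],[357.1,201.3]],'side':[[286.8,205.4],[318.8,161],[257.4,213.1],[253.7,247.2]]}
C={n:cam(n) for n in obs}
res=lambda p:np.concatenate([(proj(n,L2W(p,P),C[n])-obs[n]).ravel() for n in obs])
p=np.array([.58483,-.02825,-.1397])
E_={}
for n in obs:
    im=cv2.imread(f'pics/{n}0.png'); e=cv2.Canny(cv2.cvtColor(im,cv2.COLOR_BGR2GRAY),60,140); E_[n]=cv2.distanceTransform(255-e,cv2.DIST_L2,5)
ys=np.r_[np.linspace(-.29,.03,60),np.linspace(.11,.25,25)]
lines=[np.c_[np.full_like(ys,x),ys,fl(ys)+.016] for x in(.042,-.042)]
xs=np.linspace(-.04,.04,15); lines+=[np.c_[xs,0*xs-.308,0*xs+fl(-.3)+.010],np.c_[xs,0*xs+.38,0*xs+fl(.38)+.016]]
Q=np.vstack(lines)
def res2(p):
    o=[]
    for n in obs:
        uv=proj(n,L2W(p,Q),C[n]).astype(np.float32)
        o.append(np.minimum(cv2.remap(E_[n],uv[:,:1].copy(),uv[:,1:].copy(),cv2.INTER_LINEAR).ravel(),6))
    return np.concatenate(o+[res(p)*.7])
q=least_squares(res2,p,loss='soft_l1',f_scale=1,diff_step=1e-3).x; print(q,res(q).reshape(-1,2).round(1).tolist(),np.mean(res2(p)[:-16]),np.mean(res2(q)[:-16]))
np.save('lane.npy',q)
out=[]
for n,(x0,y0,x1,y1),k in [('scene',(90,160,400,310),2.5),('side',(220,150,340,280),1.9)]:
    im=cv2.imread(f'pics/{n}0.png')
    im=cv2.resize(im[y0:y1,x0:x1],None,fx=k,fy=k,interpolation=cv2.INTER_CUBIC)
    for w in (.042,-.042):
        ll=np.array([[w,y,fl(y)+.016] for y in np.linspace(-.308,.38,40)])
        cv2.polylines(im,[((proj(n,L2W(q,ll))-[x0,y0]+.5)*k).astype(int)],False,(0,0,255),1)
    for pt in P: cv2.circle(im,tuple(((proj(n,L2W(q,pt))[0]-[x0,y0]+.5)*k).astype(int)),4,(0,255,0),1)
    out.append(im)
H=np.zeros((600,775,3),np.uint8); H[:375]=out[0]; s=out[1][:225]; H[375:375+s.shape[0],:s.shape[1]]=s
x0,y0,k=330,165,3.5; c=cv2.imread('pics/scene0.png')[165:229,330:430]; c=cv2.resize(c,None,fx=3.5,fy=3.5); H[375:375+c.shape[0],300:300+c.shape[1]]=c
cv2.imwrite('pics/ov.png',H)
```

```text
[ 0.58923461 -0.02890472 -0.11876449] [[-3.2, 0.4], [1.4, 5.5], [0.5, -3.7], [-0.5, -2.7], [0.8, -0.1], [-2.6, 1.3], [0.2, -2.1], [-1.4, -0.8]] 1.210662381388247 0.5901584516465664
```

View pics/ov.png

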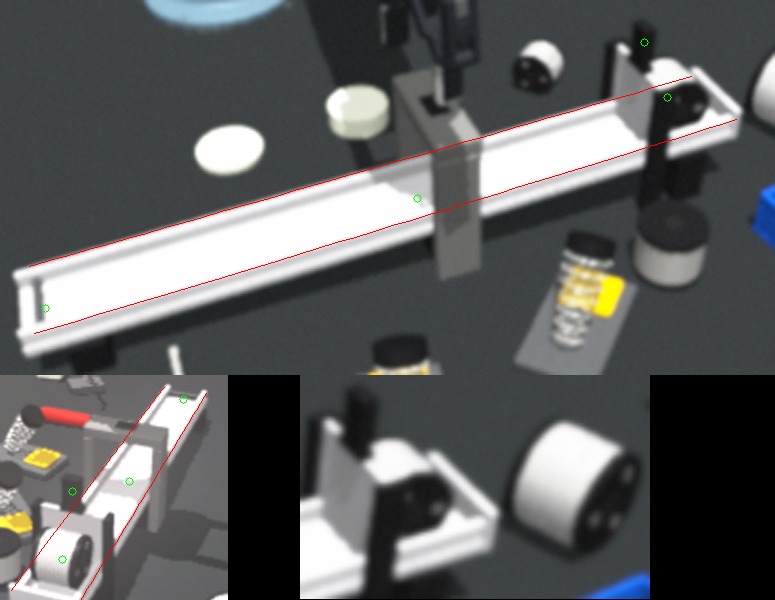

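The overlay shows the points fit well. The edge fit drifted onto the inner wall edges, with the near wall about 5 px off. I'll move near the tab and refine with the wrist camera.

Call:
move_arm(
  motion=[
    [0,0,0.14,40,-5,0,85],
    [0,0,0,50,1,0,85],
    [0,0,0,50,1,0,85],
    [0,0,0,50,1,0,85],
    [0,0,0,0,0,0,85],
  ],
)

```text
time_s: 1.32
ee_pos: [0.6687, 0.1914, 0.2498]
orientation: [0.753, 0.658, 0.0, -0.0]
force: [-0.2, -0.2, 0.4]
finger_gap: 0.0851
finger_force: 0.0
```

Run:
```python
from h import *
o=ctrl.get_obs(); print(o['time_s'],o['ee_pos'].round(4),o['orientation'].round(4))
save('wrist','w1.png')
C=cam('wrist'); print(C[0][0,0],C[1],C[2].round(3).tolist())
for l in ['gate_tab','arch_exit','reel']:
    print(l,[(np.round(r['position'],1).tolist(),round(r['confidence'],2)) for r in ctrl.pinpoint('wrist',l)])
p=np.array([.58483,-.02825,-.1397])
print(proj('wrist',L2W(p,[[0,.285,fl(.285)+.111],[0,.048,fl(.048)],[0,.32,fl(.32)+.034]])))
```

```text
1.325 [0.6687 0.1914 0.2498] [ 7.534e-01  6.576e-01  1.000e-04 -1.000e-04]
301.5188261367186 [-0.05797807  0.          0.          0.          0.        ] [[0.99, 0.132, 0.04, 0.68], [-0.138, 0.945, 0.296, 0.264], [0.001, -0.298, 0.954, 0.373], [0.0, 0.0, 0.0, 1.0]]
gate_tab [([191.9, 151.4], 0.56)]
arch_exit [([238.8, 327.9], 0.93), ([193.8, 149.3], 0.17)]
reel [([60.8, 149.4], 0.83), ([215.2, 99.8], 0.57)]
[[192.39231681 138.30134247]
 [234.70737329 322.47355505]
 [213.23858816  89.12115782]]
```

View pics/w1.png

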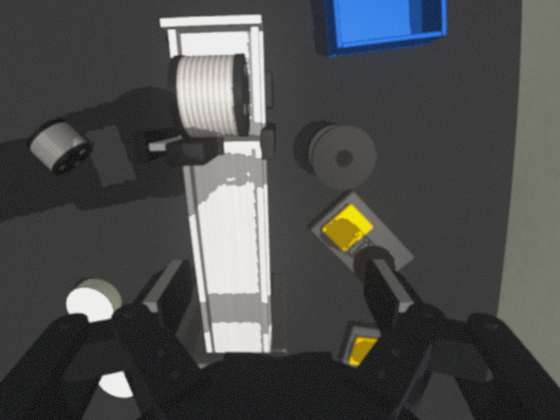

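Run:
```python
from h import *
from scipy.optimize import least_squares
P=np.array([[0,.048,fl(.048)],[0,-.3,fl(-.3)],[0,.285,fl(.285)+.111],[0,.3215,fl(.3215)+.034]])
obs={'scene':[[259.6,238.6],[106.5,277.5],[346.9,180.3],[357.1,201.3]],'side':[[286.8,205.4],[318.8,161],[257.4,213.1],[253.7,247.2]],'wrist':[[238.8,327.9],None,[191.9,151.4],[215.2,99.8]]}
C={n:cam(n) for n in obs}
g=cv2.cvtColor(cv2.imread('pics/w1.png'),cv2.COLOR_BGR2GRAY).astype(int)
for r in (40,200,250,300,340): 
    d=np.abs(np.diff(g[r])); c=np.where(d>25)[0]; print(r,[x for x in c if 150<x<300])
def lane_edges(p): # columns at which outer wall tops cross given rows
    o=[]
    for x,pts in ((-.042,[(167,40),(207,350)]),(.042,[(266,40),(270.5,350)])):
        ll=proj('wrist',L2W(p,[[x,y,fl(y)+.016] for y in np.linspace(0,.38,60)]),C['wrist'])
        i=np.argsort(ll[:,1]); o+=[np.interp(r,ll[i,1],ll[i,0])-c for c,r in pts]
    return np.array(o)
def res(p,names=obs):
    o=[]
    for n in names:
        k=[i for i in range(4) if obs[n][i]]
        o.append((proj(n,L2W(p,P[k]),C[n])-np.array([obs[n][i] for i in k])).ravel()*(.5 if n=='wrist' else 1))
    return np.concatenate(o+[lane_edges(p)])
for names in (['scene','side'],['wrist'],list(obs)):
    p=least_squares(res,[.585,-.03,-.14],args=(names,),loss='soft_l1',f_scale=2).x; print(names,p.round(4),res(p,names).round(1).tolist())
np.save('lane.npy',p)
for y,z in((.285,fl(.285)+.111),(0,0.1),(-.1,.1)): print(y,L2W(p,[[0,y,z]]).round(4))
```

```text
40 [np.int64(167), np.int64(168), np.int64(169), np.int64(175), np.int64(176), np.int64(179), np.int64(180), np.int64(248), np.int64(250), np.int64(261), np.int64(262), np.int64(263)]
200 [np.int64(186), np.int64(254), np.int64(256), np.int64(257), np.int64(266), np.int64(267), np.int64(268)]
250 [np.int64(191), np.int64(192), np.int64(193), np.int64(198), np.int64(199), np.int64(201), np.int64(202), np.int64(255), np.int64(256), np.int64(258), np.int64(259), np.int64(268), np.int64(269)]
300 [np.int64(198), np.int64(199), np.int64(204), np.int64(205), np.int64(208), np.int64(260), np.int64(261), np.int64(266), np.int64(267), np.int64(269), np.int64(270)]
340 [np.int64(203), np.int64(204), np.int64(205), np.int64(209), np.int64(210), np.int64(212), np.int64(213), np.int64(259), np.int64(260), np.int64(262), np.int64(263), np.int64(269), np.int64(270), np.int64(271)]
['scene', 'side'] [ 0.5882 -0.0294 -0.1345] [-3.4, 0.4, 1.0, 3.7, 1.0, -2.9, 0.1, -1.7, 0.9, -0.2, -1.1, 1.5, -1.1, -2.5, -2.9, -1.3, 1.4, -3.3, -1.3, 0.1]
['wrist'] [ 0.5887 -0.0377 -0.1284] [-0.1, 0.2, 2.3, 0.4, 0.2, -0.8, 0.6, -2.2, -1.9, 1.3]
['scene', 'side', 'wrist'] [ 0.5877 -0.0339 -0.1335] [-5.2, 0.9, -1.1, 4.4, -0.7, -2.6, -1.5, -1.4, 1.4, -0.9, -0.9, 1.0, -0.3, -3.5, -2.1, -2.4, -0.6, -1.0, 2.0, -2.4, 0.1, -3.0, 1.1, -3.2, -1.5, 0.3]
0.285 [[0.6257 0.2485 0.1774]]
0 [[ 0.5877 -0.0339  0.1   ]]
-0.1 [[ 0.5744 -0.1331  0.1   ]]
```

Call:
move_arm(
  motion=[
    [0,0,-0.007,25,-25,0,60],
    [0,0,0,25,-25,0,60],
    [0,0,0,0,0,0,60],
  ],
)

```text
time_s: 1.9
ee_pos: [0.6252, 0.2448, 0.2502]
orientation: [0.752, 0.659, -0.0, -0.0]
force: [0.4, -0.5, 0.5]
finger_gap: 0.0601
finger_force: 0.0
```

Run:
```python
from h import *
o=ctrl.get_obs(); print(o['time_s'],o['ee_pos'].round(4),o['orientation'].round(4))
save('wrist','w2.png'); C=cam('wrist')
for l in ['gate_tab','reel']:
    print(l,[(np.round(r['position'],1).tolist(),round(r['confidence'],2)) for r in ctrl.pinpoint('wrist',l)])
p=np.load('lane.npy')
print(proj('wrist',L2W(p,[[0,.285,fl(.285)+.111],[0,.285,fl(.285)+.133],[0,.32,fl(.32)+.034]])))
```

```text
1.9 [0.6252 0.2448 0.2502] [ 7.522e-01  6.589e-01 -0.000e+00 -1.000e-04]
gate_tab [([276.5, 355.2], 0.74), ([270.9, 218.3], 0.55)]
reel [([106.6, 186.7], 0.8), ([273.9, 150.6], 0.55), ([415.9, 367.2], 0.21)]
[[273.46189847 218.97754311]
 [273.06736487 231.00246902]
 [274.18986588 153.54005313]]
```

View pics/w2.png

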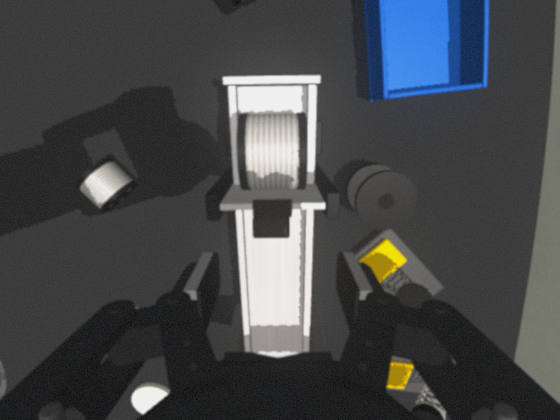

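The tab shows at (272,218) and prediction puts it at (273,219), so the lane fit holds. I'll lower and grip the tab.

Call:
move_arm(
  motion=[
    [0,0,0,3,-1,30,50],
    [0,0,0,0,0,35,50],
    [0,0,0,0,0,0,15],
    [0,0,0,0,0,0,15],
    [0,0,0,0,0,0,15],
    [0,0,0,0,0,0,15],
  ],
  grip_force=30,
)

```text
time_s: 2.8
ee_pos: [0.6216, 0.2466, 0.1833]
orientation: [0.752, 0.659, -0.006, -0.003]
force: [-14.4, -4.0, -3.0]
finger_gap: 0.0235
finger_force: 32.8
```

Call:
move_arm(
  motion=[
    [0,0,0,0,-3,-10,15],
    [0,0,0,0,0,-36,15],
    [0,0,0,0,0,-37,15],
    [0,0,0,0,0,0,60],
    [0,0,0,-30,0,0,60],
    [0,0,0,-60,0,10,40],
    [0,0,0,-60,0,20,0],
    [0,0,0,-60,0,20,0],
  ],
)

```text
time_s: 3.8
ee_pos: [0.5952, 0.0391, 0.219]
orientation: [0.753, 0.658, 0.001, 0.001]
force: [0.9, 0.7, 1.0]
finger_gap: 0.0056
finger_force: 0.0
```

```bash
cat >> h.py <<'E'
def lane_of(P):
    p=np.load('lane.npy'); d=np.asarray(P)[:2]-p[:2]; c,s=np.cos(p[2]),np.sin(p[2])
    return np.array([c*d[0]+s*d[1],-s*d[0]+c*d[1],P[2]])
def track(n='scene'):
    t=ctrl.get_obs()['time_s']; im=ctrl.grab_frame(n); p=np.load('lane.npy')
    ys=np.linspace(-.3,.36,661); ll=proj(n,L2W(p,np.c_[0*ys,ys,fl(ys)+.034]))
    for r in ctrl.pinpoint(n,'reel'):
        d=np.linalg.norm(ll-r['position'],axis=1); i=d.argmin()
        if d[i]<12: print(n,'t',round(t,3),'reel y',round(ys[i],3),'off',round(d[i],1),'conf',round(r['confidence'],2),np.round(r['position'],1))
    return im
def st():
    o=ctrl.get_obs(); print(round(o['time_s'],3),'tcp lane',lane_of(o['ee_pos']).round(4),'F',o['force'].round(2),'gap',round(o['finger_gap'],3))
E
python3 - <<'E'
from h import *
st(); im=track(); cv2.imwrite('pics/s1.png',im[:,:,::-1])
E
```

```text
3.8 tcp lane [-0.0023  0.0734  0.219 ] F [0.94 0.74 1.05] gap 0.006
scene t 3.8 reel y 0.276 off 2.2 conf 0.56 [340.5 206.5]
```

Call:
move_arm(
  motion=[
    [0,0,0,-60,0,20,0],
    [0,0,0,-35,0,50,0],
    [0,0,0,-23,0,60,0],
  ],
)

```text
time_s: 4.28
ee_pos: [0.5814, -0.0766, 0.0914]
orientation: [0.753, 0.658, 0.002, 0.003]
force: [0.3, -0.5, -0.2]
finger_gap: 0.0001
finger_force: 0.0
```

Run:
```python
from h import *
st(); im=track(); st()
cv2.imwrite('pics/s2.png',im[:,:,::-1])
```

```text
4.275 tcp lane [-0.0006 -0.0431  0.0914] F [ 0.33 -0.48 -0.17] gap 0.0
scene t 4.275 reel y 0.213 off 1.0 conf 0.71 [317.2 209.8]
4.375 tcp lane [-0.007  -0.0422  0.0842] F [-0.95  0.38 -1.11] gap 0.0
```

Call:
move_arm(
  motion=[
    [0,0,0,0,5,0,0],
  ],
)

```text
time_s: 4.5
ee_pos: [0.5856, -0.0749, 0.0917]
orientation: [0.753, 0.658, 0.001, 0.001]
force: [0.0, 0.6, -0.1]
finger_gap: -0.0
finger_force: 0.0
```

Run:
```python
from h import *
st(); im=track(); st()
cv2.imwrite('pics/s3.png',im[:,:,::-1])
```

```text
4.5 tcp lane [ 0.0033 -0.0409  0.0917] F [ 0.05  0.59 -0.05] gap -0.0
scene t 4.5 reel y 0.166 off 1.6 conf 0.77 [300.5 217.1]
4.6 tcp lane [ 0.0052 -0.0407  0.0938] F [-0.34 -1.01  0.07] gap 0.0
```

Run:
```python
from h import *
im=track(); st()
cv2.imwrite('pics/s4.png',im[:,:,::-1])
```

```text
scene t 4.6 reel y 0.149 off 2.1 conf 0.65 [294.2 219.4]
4.7 tcp lane [ 0.0043 -0.0406  0.0933] F [-0.49  0.16 -0.02] gap -0.0
```

Call:
move_arm(
  motion=[
    [0,0,0,0,-2,4,0],
    [0,0,0,0,0,0,0],
  ],
)

```text
time_s: 4.95
ee_pos: [0.5822, -0.0744, 0.0864]
orientation: [0.752, 0.659, -0.0, -0.0]
force: [0.4, 0.2, -0.1]
finger_gap: -0.0
finger_force: 0.0
```

Run:
```python
from h import *
im=track(); st()
cv2.imwrite('pics/s5.png',cv2.resize(im[170:290,200:360,::-1],None,fx=4,fy=4))
```

```text
scene t 4.95 reel y 0.072 off 1.4 conf 0.55 [264.  227.2]
5.05 tcp lane [ 0.     -0.041   0.0864] F [-0.39 -0.41 -0.44] gap -0.0
```

View pics/s5.png

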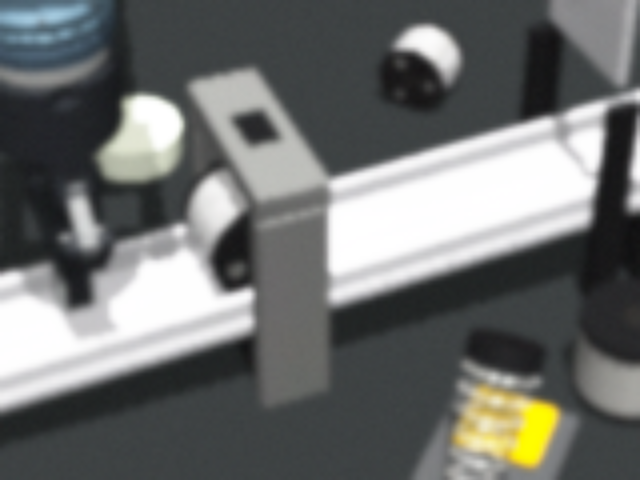

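Run:
```python
from h import *
p=np.load('lane.npy'); a=np.linspace(0,6.28,120)
for y in (.055,.06,.065,.07,.075):
    for x in (-.028,.028):
        uv=(proj('scene',L2W(p,np.c_[0*a+x,y+.034*np.cos(a),fl(y)+.034+.034*np.sin(a)]))-[200,170])*4
        print(y,x,uv[:,0].min().round(),uv[uv[:,0].argmin()].round(),'low',uv[uv[:,1].argmax()].round())
st()
```

```text
0.055 -0.028 157.0 [157. 213.] low [199. 248.]
0.055 0.028 186.0 [186. 274.] low [226. 307.]
0.06 -0.028 165.0 [165. 211.] low [207. 246.]
0.06 0.028 195.0 [195. 271.] low [234. 304.]
0.065 -0.028 173.0 [173. 211.] low [215. 244.]
0.065 0.028 203.0 [203. 269.] low [242. 302.]
0.07 -0.028 181.0 [181. 209.] low [222. 242.]
0.07 0.028 211.0 [211. 266.] low [250. 299.]
0.075 -0.028 189.0 [189. 206.] low [230. 240.]
0.075 0.028 220.0 [220. 264.] low [258. 297.]
5.05 tcp lane [ 0.     -0.041   0.0864] F [-0.39 -0.41 -0.44] gap -0.0
```

Call:
move_arm(
  motion=[
    [0,0,0,-8,0,0,0],
    [0,0,0,-24,0,1,0],
    [0,0,0,-25,0,1,0],
    [0,0,0,-25,0,1,0],
  ],
)

```text
time_s: 5.55
ee_pos: [0.5714, -0.1574, 0.0834]
orientation: [0.753, 0.658, 0.0, 0.0]
force: [-0.2, 0.3, 0.5]
finger_gap: -0.0
finger_force: 0.0
```

```bash
python3 -c "
from h import *
st(); print(ctrl.get_obs()['dq'].round(3))"
```

```text
5.55 tcp lane [ 0.0002 -0.1245  0.0834] F [-0.24  0.34  0.51] gap -0.0
[-0.331  0.057 -0.058 -0.002 -0.001 -0.325]
```

Call:
move_arm(
  motion=[
    [0,0,0,-23,0,1,0],
    [0,0,0,-23,0,1,0],
    [0,0,0,-22,0,1,0],
  ],
)

```text
time_s: 5.92
ee_pos: [0.5624, -0.2249, 0.0803]
orientation: [0.753, 0.659, 0.0, 0.0]
force: [0.7, 0.6, -0.3]
finger_gap: -0.0
finger_force: 0.0
```

```bash
python3 -c "
from h import *
st()"
```

```text
5.925 tcp lane [ 0.0003 -0.1927  0.0803] F [ 0.66  0.58 -0.3 ] gap -0.0
```

Call:
move_arm(
  motion=[
    [0,0,0,-21,0,1,0],
    [0,0,0,-19,0,1,0],
    [0,0,0,-16,0,1,0],
    [0,0,0,-13,0,0,0],
    [0,0,0,-9,0,0,0],
    [0,0,0,-5,0,0,0],
    [0,0,0,-2,0,0,0],
  ],
)

```text
time_s: 6.8
ee_pos: [0.5513, -0.3077, 0.0773]
orientation: [0.752, 0.659, 0.0, -0.0]
force: [-0.2, 0.3, -0.5]
finger_gap: -0.0
finger_force: 0.0
```

Run:
```python
from h import *
st(); im=track(); st(); im=track(); st()
cv2.imwrite('pics/s6.png',cv2.resize(im[200:340,60:260,::-1],None,fx=4,fy=4))
```

```text
6.8 tcp lane [ 0.0003 -0.2762  0.0773] F [-0.16  0.31 -0.45] gap -0.0
scene t 6.8 reel y -0.228 off 3.8 conf 0.83 [135.3 265.6]
6.9 tcp lane [ 0.0004 -0.2761  0.0774] F [ 0.48 -0.28  0.23] gap 0.0
scene t 6.9 reel y -0.226 off 1.2 conf 0.81 [135.9 262.8]
7.0 tcp lane [ 0.0004 -0.2759  0.0774] F [ 0.27 -0.33  0.05] gap -0.0
```

View pics/s6.png

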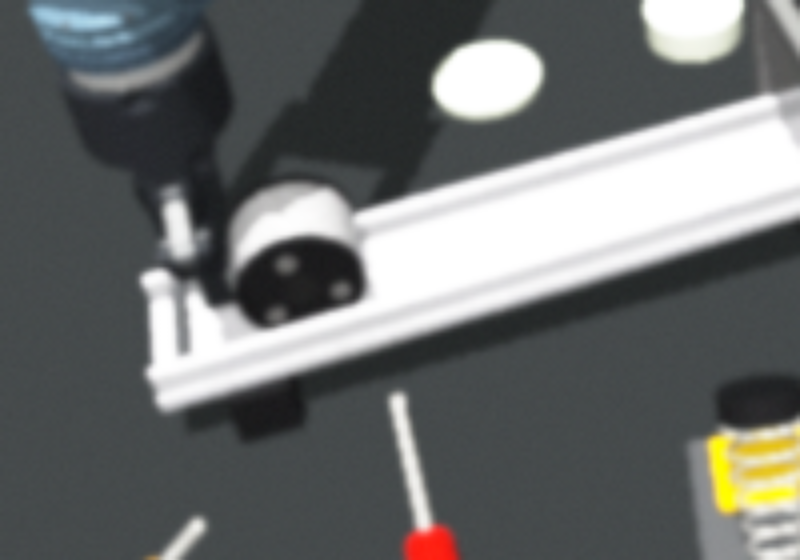

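The reel stands at about y = -0.227 against the fingers (scene crop (300,255)), short of the lip. I'll hold, then let it down slowly.

Call:
move_arm(
  motion=[
    [0,0,0,0,0,0,0],
    [0,0,0,0,0,0,0],
    [0,0,0,0,0,0,0],
    [0,0,0,-2,0,-1,0],
    [0,0,0,-3,0,-1,0],
    [0,0,0,-4,0,-1,0],
    [0,0,0,-4,0,0,0],
    [0,0,0,-4,0,0,0],
  ],
)

```text
time_s: 8.0
ee_pos: [0.5489, -0.3249, 0.0803]
orientation: [0.753, 0.658, -0.0, -0.0]
force: [0.1, 0.2, 0.2]
finger_gap: 0.0005
finger_force: 0.0
```

Call:
move_arm(
  motion=[
    [0,0,0,-4,0,0,0],
    [0,0,0,-4,0,0,0],
    [0,0,0,-4,0,0,0],
    [0,0,0,-4,0,0,0],
    [0,0,0,-4,0,0,0],
    [0,0,0,-4,0,0,0],
    [0,0,0,-4,0,0,0],
    [0,0,0,-4,0,0,0],
  ],
)

```text
time_s: 9.0
ee_pos: [0.5448, -0.3566, 0.0804]
orientation: [0.753, 0.659, -0.0, -0.0]
force: [0.1, -0.4, 0.0]
finger_gap: 0.0001
finger_force: 0.0
```

Call:
move_arm(
  motion=[
    [0,0,0,-4,0,0,0],
    [0,0,0,-4,0,0,0],
    [0,0,0,-6,0,0,0],
    [0,0,0,-8,0,0,0],
    [0,0,0,-10,0,0,0],
    [0,0,0,-10,0,0,0],
    [0,0,0,0,0,0,0],
  ],
)

```text
time_s: 9.88
ee_pos: [0.5391, -0.3989, 0.0804]
orientation: [0.753, 0.658, 0.0, 0.0]
force: [0.8, 0.8, -0.3]
finger_gap: 0.0001
finger_force: 0.0
```

Run:
```python
from h import *
st(); im=track(); st(); im=track(); st()
cv2.imwrite('pics/s7.png',cv2.resize(im[200:340,60:260,::-1],None,fx=4,fy=4))
```

```text
9.875 tcp lane [ 3.000e-04 -3.682e-01  8.040e-02] F [ 0.77  0.83 -0.26] gap 0.0
scene t 9.875 reel y -0.27 off 2.8 conf 0.86 [115.7 270. ]
9.975 tcp lane [ 3.000e-04 -3.673e-01  8.020e-02] F [-0.17 -0.12 -0.1 ] gap -0.0
scene t 9.975 reel y -0.273 off 3.6 conf 0.66 [114.6 271.2]
10.075 tcp lane [ 3.000e-04 -3.669e-01  8.020e-02] F [ 0.02  0.6  -0.15] gap -0.0
```

View pics/s7.png

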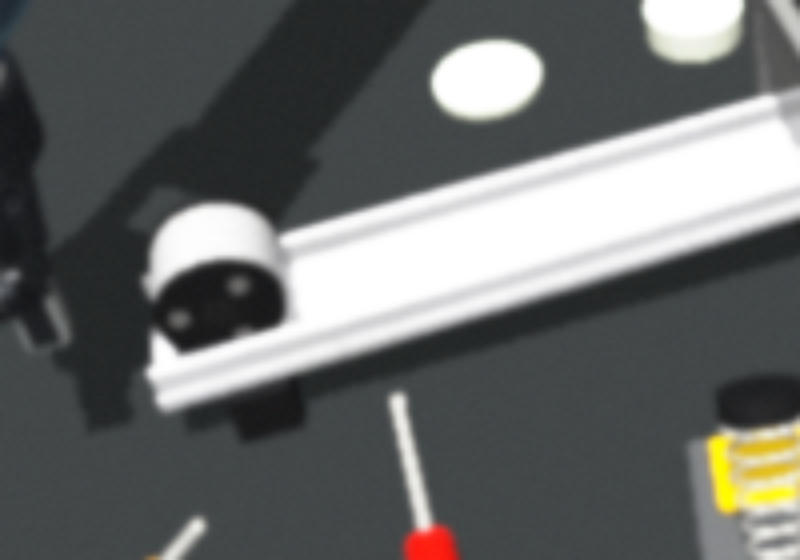

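The reel rests against the lip (crop (215,285), y about -0.272) and the hand is clear. I'll back off a little further, then hand in.

Call:
move_arm(
  motion=[
    [0,0,0,-20,0,-5,0],
    [0,0,0,-10,0,-40,0],
    [0,0,0,0,0,-40,0],
    [0,0,0,0,0,0,0],
    [0,0,0,0,0,0,0],
  ],
)

```text
time_s: 10.7
ee_pos: [0.5349, -0.4282, 0.1651]
orientation: [0.753, 0.658, -0.0, -0.0]
force: [0.2, 0.1, -0.4]
finger_gap: 0.0001
finger_force: 0.0
```

```bash
python3 -c "
from h import *
track(); st(); print(ctrl.hand_in())"
```

```text
scene t 10.7 reel y -0.275 off 1.4 conf 0.95 [113.2 269.3]
10.8 tcp lane [-0.0004 -0.397   0.1636] F [-0.03  0.68 -0.71] gap -0.0
the job is handed in; nothing more can be done
None
```

The job was handed in at 10.8 s with no verdict returned: the reel rolled through the arch, was met and stopped at about lane y = -0.227 m, then let down to rest against the lip (last measured y = -0.275 m) with the hand clear; by estimate the hand ran close ahead of it for more than the required 0.35 s.

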